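# Stir the glazed beads under the draining rack

## Robot

A 6-joint arm with a two-finger parallel gripper is mounted at the origin on the work surface; the furniture and walls round the work are solid. World frame = base frame: x ahead of the robot, y to its left, z up, the work surface at z = 0. Lengths are in mm, angles in rad, forces in N, time in s.
With the tool pointing down it reaches from about 275 to 1000 mm from the base axis. Payload 8.4 kg.
Tool frame: the origin (TCP) lies at the very end of the fingers, on their centre line; the grasp point (between the pads) lies 19 mm behind it; z points along the fingers, y is the line along which they close (so a half turn about z gives the same grasp; the last joint's range is limited). The gripper opens to 85 mm and grips with 20 to 120 N. Pads are 22 mm wide; open, the fingers measure 114 mm over their backs; the gripper's body (76 mm by 85 mm) begins 54 mm behind the grasp point. The pads swing forward as they close: fully open they stand 13 mm farther back than shut.
Start: joints at [-1.105, 0.353, 1.633, -0, 1.155, -0.002], TCP at [281.826, -557.854, 209.281] pointing down, gripper open.
Joint ranges: [-2.63, 2.63], [-0.92, 2.1], [0.06, 2.66], [-1.3, 4.44], [0, 2.69], [-3.02, 3.02]. Speed limits (rad/s): [2.22, 2.22, 2.79, 3.14, 3.14, 3.14].

## Interface

Orientations are given as [roll, pitch, yaw] about the fixed x, y, z axes, in that order (R = Rz(yaw) Ry(pitch) Rx(roll)).
In Python, from rig import telemetry, imaging, r gives the robot as it stands. The module is installed in compiled form; this text tells all that it offers.
- The arm moves only by the tool step_arm, never from a script. Its argument "moves" is a list of rows, each a list of 3 entries, a list of its own where there are three numbers: the turn, a rotation vector about the tool's x, y, z scaled (see below), then the shift along the tool's x, y, z scaled (see below), then the opening, from -1 (shut) to 1 (fully open). A call has 1 to 8 rows; each row is the pose to reach, as a shift and turn from the pose commanded when the call began, along the tool's axes at that moment; what a row does not reach only later rows make up. The controller multiplies each number of a shift by 200 mm and each number of a turn by 45 degrees. A row lasts 1/10 s, in which the tool goes at most 50 mm and 8.59 degrees, less where a joint would pass 70% of its speed; a pose out of reach is approached as far as the arm can. A call with a number of a shift or a turn outside -1 to 1 is refused whole. A call with a gripper value outside its range is refused whole. The fingers move at their own pace and stop on an object; "squeeze" is the grip in N (left out, the last holds). Time passes only in rows, so rows that repeat a pose let the fingers close. It gives the time, the measured TCP pose, the force, the opening and the grip force at its end, in the units of the state.
- telemetry.sense(): the state, without advancing time (a new reading comes with each control period).
- imaging.grab_frame(name): name is "side" or "top" or "wrist"; returns the picture (384x512x3 uint8, red, green, blue); there is no depth.
- imaging.calibration(name): a dict with "fx", "fy", "cx", "cy" (pixels), "cam_to_world" (4x4, takes a point from camera to world coordinates). Camera axes: x right, y up, looking along -z (the intrinsics and any distortion apply to the point x, -y, -z); pixel columns grow to the right and rows downward; lengths in mm; the calibration is good to about 2 mm. A picture is of the moment at which its call begins: read the wrist's pose just before it. calibration takes no time and is no camera call; for the wrist camera it gives the pose at the moment of the call.
- r.sign_off(): hands the job in; it is judged then, once.
Trained networks look in the newest picture that a camera, given by its name, has taken for a name from the list of things; names that differ only in an ending like _2 or _b are one class to them, and where a whole thing is asked for, a point or a joint stands for the part that bears it (a point fixed in the world has none). Each returns a list of dicts, best first, with "conf" (0 to 1); they miss things now and then, are a little off and sometimes report something else, mostly with a low value. They report only what shows in the picture. A call takes as long as a camera call. They do not tell look-alikes from the thing itself.
- imaging.recognise(camera, name): "extent" ([left, top, width, height] in pixels, round what is visible of it).
- imaging.mark_of(camera, name): "xy" ([column, row] in pixels: a listed point, or the origin of a listed thing).
The state is a dict: "clock": time; "qpos": joint angles; "qvel": joint speeds; "joint_efforts": joint torques, N m; "eef_pos": TCP position; "tcp_rot": TCP orientation; "contact_force": force on the tool from outside, world axes, zero at the start; "wrist_torque": the same for the moment, N m; "opening": opening from 0.0 (shut) to 1.0 (fully open); "grasp_force": force on a finger pad.
Only numpy, scipy, OpenCV 4.12 (cv2) and the standard library are available. Lean on these libraries where they do the work, as an engineer would, in place of code of your own. Each camera call takes 0.05 s, during which the arm holds its last target. There are 200 camera calls.

## Task

Take the wooden stirrer from its slanted rest, lower it gently into the open part of the pan until its ball touches the floor, and stir the beads with it, reaching well in under the wire rack with the stirrer slanted, so that every bead is shifted clearly from its old spot (by more than its own width). Go on until at least one white bead has come right out into the open part and at least one orange bead lies fully under the rack, with all six beads still in the pan; touch the beads only with the stirrer and leave the green-lidded pot, the white-lidded pot at the right and the wooden rib where they are. Then put the stirrer back leaning in its rest as it was, and let go.

Things in the scene. Friction and masses are not known exactly. Their poses are not given: they have to be found in the camera images.
- pan: fixed round black pan, 212 mm wide, with a raised wire rack over its left part. Origin on the table under the pan's centre; z up, +x to the side under the rack (within 0.3 rad of world +y, the robot's left). Flat inner floor 16 mm above the table, radius about 98 mm; rim 40 mm above the table, inner radius 101 mm. Rack: see rack_edge
- pan_floor (a point): centre of the pan's inner floor, on its surface, axes as the pan
- rack_edge (a point): middle of the rack's front edge wire (its axis), axes as the pan: beads at x < 0 here lie in the open, x > 0 under the rack. The rack lies 122 mm above the table (underside 118 mm), from here 107 mm to +x and 120 mm to each side, of 5 to 7 mm steel wires with narrow gaps, too tight for the stirrer; a thin leg to the table at each corner
- stirrer: loose wooden stirrer, 198 mm long: a ball of 26 mm diameter at the foot and a straight handle of 16 x 16 mm square section, two blue bands near the top. Origin at the ball's centre; z runs up the handle, whose top is 185 mm from the origin; x and y are square to the handle's flats. Weight about 80 g.
- stirrer_top (a point): centre of the top end of the stirrer's handle
- rest: fixed wooden slanted rest, base 150 x 80 x 10 mm; origin on the table under its centre, z up, x within 0.3 rad of world +y. The ball sits in a square pocket (36 mm inside, walls to z 19 mm) at x = 43 mm; the handle leans back 40 degrees towards its -x (the robot's right) on a brass cross pin at x = -20 mm, z 85 mm, between two posts 26 mm apart, tops at z 99 mm
- rest_pocket (a point): where the ball's centre belongs when the stirrer is in its rest: over the middle of the pocket, 23 mm above the table
- green_pot: bystander: glaze pot with green lid, 60 mm across, 74 mm high, on the far side of the work, origin at its underside
- white_pot: bystander: glaze pot with white lid, 60 mm across, 86 mm high, standing alone at the right of the table, origin at its underside
- wood_rib: bystander: kidney-shaped wooden rib, 96 x 61 x 9 mm, lying flat
- white_bead_1: a chunky glazed white ceramic bead, a squat disc 28 mm across and 18 mm high with a small dark hole; origin at the centre of its underside; starts flat on the pan's floor, under the rack; weight 22 g
- white_bead_2: a chunky glazed white ceramic bead, a squat disc 28 mm across and 18 mm high with a small dark hole; origin at the centre of its underside; starts flat on the pan's floor, under the rack; weight 22 g
- white_bead_3: a chunky glazed white ceramic bead, a squat disc 28 mm across and 18 mm high with a small dark hole; origin at the centre of its underside; starts flat on the pan's floor, under the rack; weight 22 g
- orange_bead_1: a chunky glazed orange ceramic bead, a squat disc 28 mm across and 18 mm high with a small dark hole; origin at the centre of its underside; starts flat on the pan's floor, in the open part; weight 22 g
- orange_bead_2: a chunky glazed orange ceramic bead, a squat disc 28 mm across and 18 mm high with a small dark hole; origin at the centre of its underside; starts flat on the pan's floor, in the open part; weight 22 g
- orange_bead_3: a chunky glazed orange ceramic bead, a squat disc 28 mm across and 18 mm high with a small dark hole; origin at the centre of its underside; starts flat on the pan's floor, in the open part; weight 22 g
Things that resemble listed ones, but are neither listed nor needed, are in the scene too. Of the things like the stirrer, leave any that is pink or turquoise; of the rest the larger one is meant.

How it is judged:
By the outcome, as a careful person would: the job done as asked, in the order asked, and still so for the second after the job is handed in, with the robot touching nothing.
It also fails if it takes over 69 s, if anything falls off the work surface, if the arm or the gripper's body presses on something with over 40 N, if the wrist force passes 120 N, or if a joint passes its speed limit or range.

## Working session

There is one attempt and no reset: what is moved stays moved. The work goes in short steps, Python scripts to look and compute and a tool call to move; the robot and the scene stay as the last step left them, time stands still between calls to the robot, and variables do not carry over. Pictures are saved under pics/ and viewed, at most 10 in all, crops included, and the job is handed in when it is done.

Besides the shell and the picture viewer there is one more tool, called after "Request:" by a JSON object that holds its "api" and its "payload", one argument or row to a line. step_arm: Moves the arm, as the interface text tells. Its arguments: {"type":"object","properties":{"moves":{"type":"array"},"squeeze":{"type":"number"}},"required":["moves"]}

```bash
mkdir -p pics; cat > h.py <<'E'
import numpy as np, cv2
from rig import telemetry, imaging, r
from scipy.spatial.transform import Rotation as R
def shot(n,f=None):
    im=imaging.grab_frame(n)
    if f: cv2.imwrite('pics/'+f,im[:,:,::-1])
    return im
def ray(c,uv):
    T=np.array(c['cam_to_world']);d=np.array([(uv[0]-c['cx'])/c['fx'],-(uv[1]-c['cy'])/c['fy'],-1.])
    return T[:3,3],T[:3,:3]@d
def onz(c,uv,z):
    o,d=ray(c,uv);return o+d*(z-o[2])/d[2]
def proj(c,p):
    T=np.array(c['cam_to_world']);q=T[:3,:3].T@(np.array(p)-T[:3,3])
    return [c['cx']+c['fx']*q[0]/-q[2],c['cy']-c['fy']*q[1]/-q[2]]
def tri(c1,u1,c2,u2):
    A=np.zeros((3,3));b=np.zeros(3);L=[]
    for c,u in((c1,u1),(c2,u2)):
        o,d=ray(c,u);d=d/np.linalg.norm(d);M=np.eye(3)-np.outer(d,d);A+=M;b+=M@o;L.append((o,M))
    p=np.linalg.solve(A,b);return p,[np.linalg.norm(M@(p-o)) for o,M in L]
E
python3 - <<'E'
from h import *
a=shot('top');b=shot('side')
cv2.imwrite('pics/t0.png',cv2.resize(a[:,:,::-1],(800,600)));cv2.imwrite('pics/s0.png',cv2.resize(b[:,:,::-1],(800,600)))
for n in('top','side'):
    c=imaging.calibration(n);print(n,{k:np.round(v,3).tolist() for k,v in c.items()})
names='pan_floor rack_edge stirrer stirrer_top rest rest_pocket green_pot white_pot wood_rib white_bead_1 orange_bead_1'.split()
for n in names:
  for cam in('top','side'):
    print(n,cam,[(np.round(m['xy'],1).tolist(),round(m['conf'],2)) for m in imaging.mark_of(cam,n)[:5]])
E
```

```text
top {'fx': 381.789, 'fy': 381.789, 'cx': 258.904, 'cy': 186.204, 'cam_to_world': [[0.044, 0.974, -0.22, 353.385], [-0.999, 0.042, -0.016, 12.548], [-0.006, 0.22, 0.975, 1293.292], [0.0, 0.0, 0.0, 1.0]]}
side {'fx': 357.845, 'fy': 357.845, 'cx': 251.936, 'cy': 193.529, 'cam_to_world': [[-0.881, 0.259, -0.396, 69.01], [-0.473, -0.521, 0.711, 1044.63], [-0.023, 0.813, 0.581, 949.665], [0.0, 0.0, 0.0, 1.0]]}
pan_floor top [([288.8, 237.9], 0.94)]
pan_floor side [([297.3, 213.0], 0.94)]
rack_edge top []
rack_edge side [([298.9, 192.1], 0.89)]
stirrer top [([195.0, 219.8], 0.64), ([188.7, 247.9], 0.59), ([213.1, 160.7], 0.52), ([258.1, 130.2], 0.48)]
stirrer side [([212.9, 229.4], 0.61), ([275.1, 268.0], 0.57), ([255.5, 254.4], 0.54), ([206.1, 201.3], 0.52), ([266.1, 205.3], 0.52)]
stirrer_top top [([229.6, 209.5], 0.72), ([194.4, 307.6], 0.64), ([227.7, 154.2], 0.53), ([182.8, 183.8], 0.52), ([195.3, 219.1], 0.16)]
stirrer_top side [([327.8, 276.6], 0.86), ([213.8, 222.8], 0.66), ([265.1, 202.8], 0.51), ([219.0, 254.5], 0.44)]
rest top [([209.6, 218.6], 0.87)]
rest side [([257.5, 248.3], 0.56)]
rest_pocket top [([199.3, 216.6], 0.81), ([289.2, 146.0], 0.3)]
rest_pocket side [([253.5, 252.0], 0.74), ([297.7, 213.1], 0.27)]
green_pot top [([286.8, 149.9], 0.6)]
green_pot side [([235.2, 197.2], 0.49)]
white_pot top [([379.9, 209.0], 0.8)]
white_pot side [([298.3, 174.7], 0.51)]
wood_rib top [([130.9, 254.4], 0.56), ([198.5, 220.3], 0.44)]
wood_rib side [([257.7, 318.6], 0.89), ([232.6, 197.7], 0.33)]
white_bead_1 top [([277.8, 225.8], 0.52), ([278.7, 236.0], 0.49), ([279.3, 246.2], 0.42)]
white_bead_1 side [([305.6, 216.6], 0.58), ([294.5, 214.4], 0.57), ([287.8, 215.8], 0.4)]
orange_bead_1 top [([300.4, 246.0], 0.53), ([298.1, 224.7], 0.51), ([376.9, 207.6], 0.4), ([301.7, 238.6], 0.38)]
orange_bead_1 side [([308.5, 205.1], 0.57), ([295.3, 201.6], 0.56), ([302.7, 204.3], 0.46)]
```

View pics/t0.png

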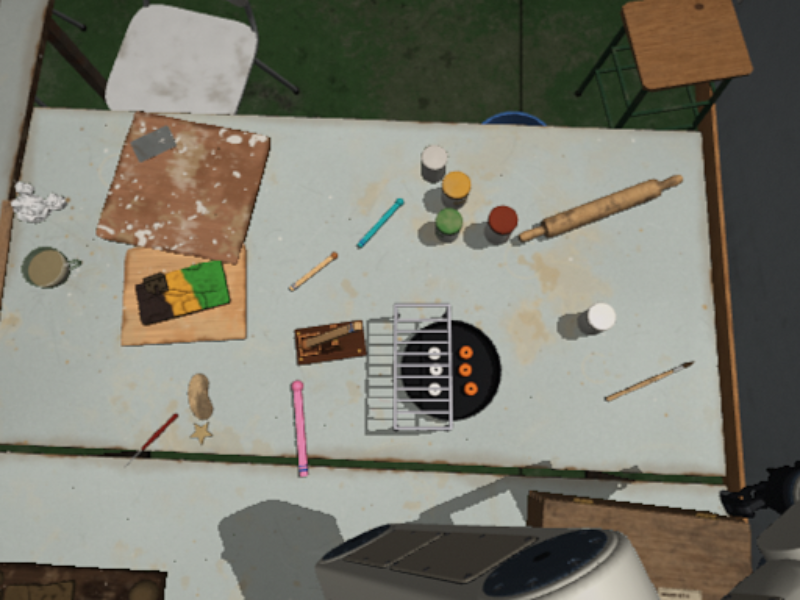

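View pics/s0.png

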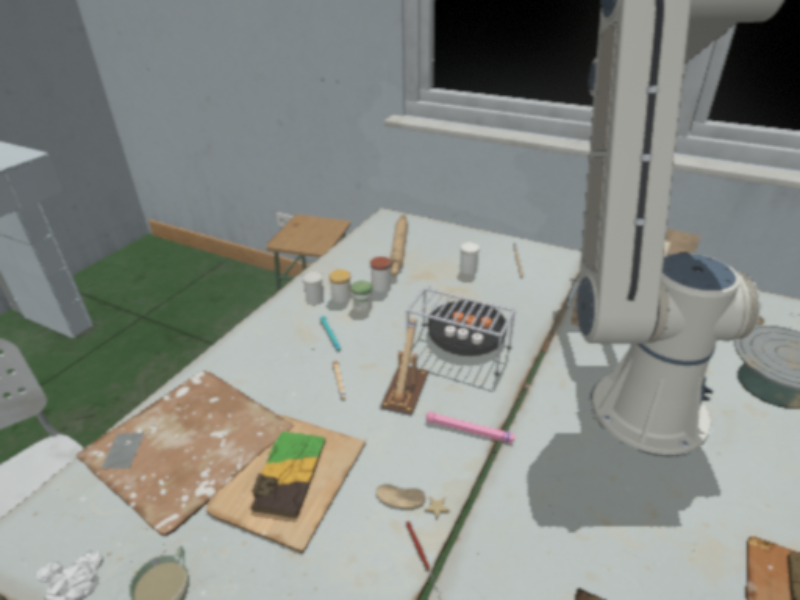

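The top view shows the stirrer in its rest at about (330,340) in the 800-wide picture: ball on the left, top at (357,325), next to the rack. The pan is at (450,370), with three white beads under the rack at x≈434 and three orange ones in the open at x≈467. The side view agrees.

```bash
python3 - <<'E'
from h import *
T=imaging.calibration('top');S=imaging.calibration('side')
f=np.round
print('floor',tri(T,[288.8,237.9],S,[297.3,213.0]),onz(T,[288.8,237.9],16),onz(S,[297.3,213],16))
print('rack_edge side z122',onz(S,[298.9,192.1],122))
print('top',tri(T,[229.6,209.5],S,[265.1,202.8]))
print('pocket',tri(T,[199.3,216.6],S,[253.5,252.]),onz(T,[199.3,216.6],23))
print('rest',tri(T,[209.6,218.6],S,[257.5,248.3]),onz(T,[209.6,218.6],0))
for u in ([277.8,225.8],[278.7,236],[279.3,246.2],[300.4,246],[298.1,224.7],[301.7,238.6]):print(f(onz(T,u,16)))
for u in ([305.6,216.6],[294.5,214.4],[287.8,215.8],[308.5,205.1],[295.3,201.6],[302.7,204.3]):print('s',f(onz(S,u,16)))
for n in('green_pot','white_pot'):
  for cam,c in(('top',T),('side',S)):
    m=imaging.mark_of(cam,n);print(n,[f(onz(c,k['xy'],0)) for k in m[:2]])
# rack corners in top full res: 
a=shot('top');
cv2.imwrite('pics/t1.png',cv2.resize(a[170:300,170:340,::-1],(784,600),interpolation=cv2.INTER_CUBIC))
b=shot('side')
cv2.imwrite('pics/s1.png',cv2.resize(b[180:270,230:345,::-1],(766,600),interpolation=cv2.INTER_CUBIC))
print(telemetry.sense())
E
```

```text
floor (array([473.69595407, -74.23883555,   3.06845707]), [np.float64(2.973498358112931), np.float64(2.973498358113008)]) [469.66282018 -74.21237188  16.        ] [471.05124295 -58.33273422  16.        ]
rack_edge side z122 [470.38981037 -59.26540542 122.        ]
top (array([533.18132033, 115.09216356, 165.19296065]), [np.float64(0.436891334432564), np.float64(0.43689133443280087)])
pocket (array([526.08822813, 227.99946016,  20.17925972]), [np.float64(1.2676436196757626), np.float64(1.2676436196756935)]) [526.91552537 227.95858744  23.        ]
rest (array([524.39940298, 195.10521543,  10.17830659]), [np.float64(1.0581295802777884), np.float64(1.0581295802777062)]) [524.73618681 196.19137289   0.        ]
[508. -36.  16.]
[474. -40.  16.]
[441. -44.  16.]
[ 445. -113.   16.]
[ 515. -104.   16.]
[ 469. -117.   16.]
s [432. -52.  16.]
s [478. -45.  16.]
s [499. -24.  16.]
s [ 449. -130.   16.]
s [ 509. -128.   16.]
s [ 473. -124.   16.]
green_pot [array([781., -60.,   0.])]
green_pot [array([771., -58.,   0.])]
white_pot [array([ 583., -384.,    0.])]
white_pot [array([ 588., -358.,    0.])]
{'clock': 1.5, 'qpos': array([-1.10538368e+00,  3.53019139e-01,  1.63337649e+00, -2.35419781e-05,
        1.15521800e+00, -2.44665801e-03]), 'qvel': array([ 1.30750735e-03,  1.63236701e-03,  3.05770295e-05, -1.11445685e-03,
       -1.37960070e-03, -5.50959327e-04]), 'joint_efforts': array([-9.67726874e-05, -6.05168509e+01, -3.42436552e+01, -7.79330503e-05,
        1.10281235e-03, -5.30009402e-05]), 'eef_pos': array([ 281.83117725, -557.85908638,  209.27908106]), 'tcp_rot': array([-3.14157162e+00,  2.14865677e-05,  4.67868806e-01]), 'contact_force': array([ 0.66212093, -0.1608052 , -0.59847843]), 'wrist_torque': array([-0.00618574, -0.00201177,  0.00997605]), 'grasp_force': 0.0, 'opening': 0.9981538243140232}
```

View pics/t1.png

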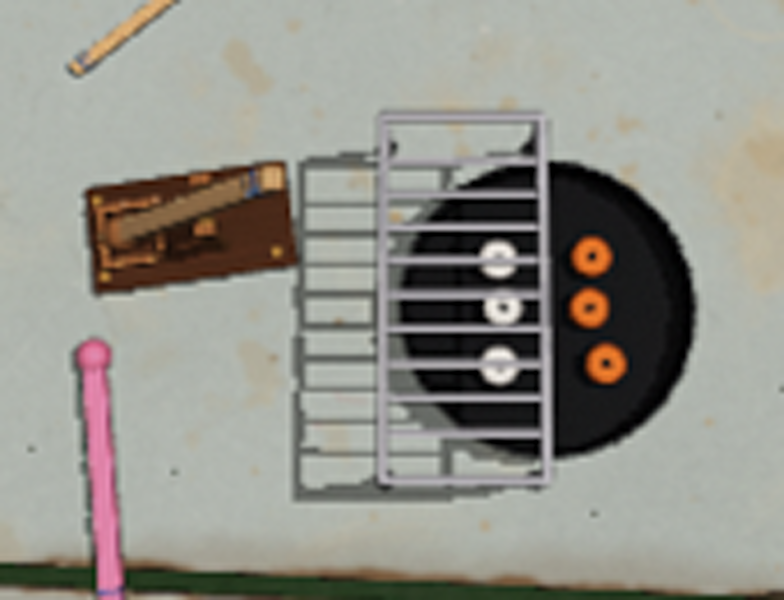

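View pics/s1.png

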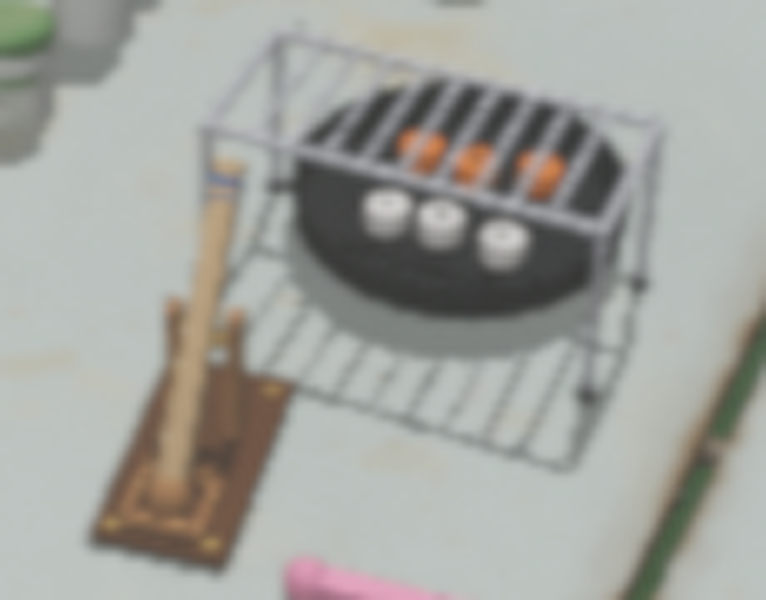

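The crops show the rack, clear of the stirrer's top, and the beads: white at crop (499,258), (503,307) and (499,365); orange at (592,256), (589,308) and (606,363). I'll turn the rack and rest corners and the beads into world positions.

```bash
python3 - <<'E'
from h import *
T=imaging.calibration('top');S=imaging.calibration('side');f=np.round
P=lambda x,y:(170+x/4.612-.4,170+y/4.615-.4)
Q=lambda x,y:(230+x/6.661-.4,180+y/6.667-.4)
for n,z,L in(('bead',34,[(499,258),(503,307),(499,365),(592,256),(589,308),(606,363)]),('rack',122,[(380,117),(546,117),(380,480),(548,480)]),('rest',10,[(87,190),(285,162),(297,264),(95,294)]),('rim',40,[(693,308),(556,160),(556,457)]),('pins',165,[(271,178)])):
  print(n,[f(onz(T,P(*l),z),1)[:2].tolist() for l in L])
print('rackS',[f(onz(S,Q(*l),122),1)[:2].tolist() for l in [(285,37),(205,128),(657,128),(600,228)]])
print('beadS',[f(onz(S,Q(*l),34),1)[:2].tolist() for l in [(388,203),(440,213),(503,235),(421,140),(475,155),(543,168)]])
print('ball S',f(onz(S,Q(170,495),23),1), 'restS', [f(onz(S,Q(*l),10),1)[:2].tolist() for l in [(92,540),(222,570),(293,382)]])
print('top S',f(onz(S,Q(230,168),165)))
E
```

```text
bead [[507.2, -35.6], [472.4, -39.6], [431.5, -38.1], [511.5, -102.1], [474.3, -100.7], [436.2, -113.6]]
rack [[588.6, 51.6], [593.5, -60.8], [349.0, 40.0], [353.8, -68.8]]
rest [[547.0, 268.6], [574.2, 123.9], [499.3, 110.6], [471.0, 256.3]]
rim [[477.0, -173.7], [579.0, -74.1], [369.7, -79.6]]
pins [[536.6, 118.9]]
rackS [[586.1, -56.9], [587.2, 49.0], [352.3, -67.8], [350.6, 34.7]]
beadS [[505.4, -37.7], [472.9, -42.9], [430.6, -40.1], [512.6, -106.9], [475.8, -107.4], [432.6, -113.8]]
ball S [513.8 235.9  23. ] restS [[541.8, 273.3], [469.8, 260.9], [499.0, 111.9]]
top S [532. 127. 165.]
```

Request:
{"api": "step_arm", "payload": {
  "moves": [
    [[0,0,-0.2],[0.25,-0.25,-0.2],1],
    [[0,0,-0.5],[0.6,-0.6,-0.2],1],
    [[0,0,-0.7],[1,-0.94,-0.2],1],
    [[0,0,-1],[1,-0.94,-0.2],1],
    [[0,0,-1],[1,-0.94,-0.2],1],
    [[0,0,-1],[1,-0.94,-0.2],1]
  ]
}}

```text
clock: 2.1
eef_pos: [376.1, -297.2, 249.7]
tcp_rot: [3.141, -0.0, 1.259]
contact_force: [0.7, -0.1, -0.3]
opening: 1.001
grasp_force: 0.0
```

```bash
cat >> h.py <<'E'
yaw0=1.76
hd=np.array([0.188,-0.982,0])  # lean direction in rest
def pose(tilt=0,yaw=yaw0): # tool down, leaning extra tilt (rad) like the handle
    B=R.from_euler('xyz',[np.pi,0,yaw]).as_matrix()
    lean=np.array([np.sin(yaw0),-np.cos(yaw0),0])
    ax=np.cross([0,0,1],[np.cos(yaw-yaw0)*hd[0]-np.sin(yaw-yaw0)*hd[1],np.sin(yaw-yaw0)*hd[0]+np.cos(yaw-yaw0)*hd[1],0])
    ax/=np.linalg.norm(ax)
    return R.from_rotvec(ax*tilt).as_matrix()@B
def rows(targets,s=None):
    s=s or telemetry.sense();p=np.array(s['eef_pos']);M=R.from_euler('xyz',s['tcp_rot']).as_matrix()
    for q,N in targets:
        sh=M.T@(np.array(q)-p)/200; tu=np.degrees(R.from_matrix(M.T@N).as_rotvec())/45
        print([np.round(tu,3).tolist(),np.round(sh,3).tolist()])
E
python3 - <<'E'
from h import *
s=telemetry.sense();print(s['clock'],s['eef_pos'],s['tcp_rot']);rows([((533,134.7,230),pose())])
E
```

```text
2.1 [ 376.08351702 -297.15813229  249.684273  ] [ 3.14104706e+00 -4.68913472e-04  1.25944233e+00]
[[0.001, -0.0, -0.637], [2.296, 0.085, 0.1]]
```

Request:
{"api": "step_arm", "payload": {
  "moves": [
    [[0,0,-0.2],[0.25,0.0,0],1],
    [[0,0,-0.4],[0.5,0.0,0],1],
    [[0,0,-0.5],[0.75,0.02,0],1],
    [[0,0,-0.5],[1,0.03,0],1],
    [[0,0,-0.5],[1,0.03,0],1]
  ]
}}

```text
clock: 2.6
eef_pos: [445.4, -106.8, 249.6]
tcp_rot: [3.14, -0.001, 1.651]
contact_force: [0.4, -0.6, -0.3]
opening: 0.994
grasp_force: 0.0
```

```bash
python3 - <<'E'
from h import *
rows([((533,134.7,230),pose())])
E
```

```text
[[0.002, -0.002, -0.138], [1.168, 0.534, 0.1]]
```

Request:
{"api": "step_arm", "payload": {
  "moves": [
    [[0,0,-0.138],[0.25,0.1,0],1],
    [[0,0,-0.138],[0.5,0.25,0.05],1],
    [[0,0,-0.138],[0.75,0.4,0.1],1],
    [[0,0,-0.138],[1,0.534,0.1],1],
    [[0,0,-0.138],[1,0.534,0.1],1],
    [[0,0,-0.138],[1,0.534,0.1],1]
  ]
}}

```text
clock: 3.2
eef_pos: [536.5, 98.1, 228.9]
tcp_rot: [3.141, -0.001, 1.757]
contact_force: [-0.7, -0.7, -0.4]
opening: 0.999
grasp_force: 0.0
```

```bash
python3 - <<'E'
from h import *
a=shot('wrist','w0.png');c=imaging.calibration('wrist')
for n in('stirrer_top','rest_pocket','stirrer','rest'):print(n,[(np.round(m['xy']),round(m['conf'],2)) for m in imaging.mark_of('wrist',n)[:3]])
for p in((537,116,165),(514.5,232.5,23),(523,190,0)):print(np.round(proj(c,p)))
rows([((533,134.7,230),pose()),((533,134.7,123),pose())])
E
```

```text
stirrer_top [(array([44., 14.]), 0.93), (array([361.,  26.]), 0.75), (array([261., 176.]), 0.64)]
rest_pocket [(array([266.,  52.]), 0.6)]
stirrer [(array([261.,  45.]), 0.97), (array([398., 115.]), 0.93), (array([444., 216.]), 0.92)]
rest [(array([262.,  88.]), 0.83)]
[263. 172.]
[261.  50.]
[261.  87.]
[[-0.0, 0.0, -0.009], [0.2, 0.028, -0.003]]
[[-0.0, 0.0, -0.009], [0.2, 0.028, 0.532]]
```

View pics/w0.png

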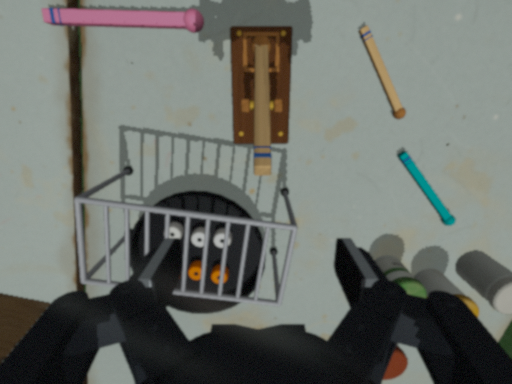

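The wrist picture shows the rest and stirrer where predicted (top at (261,176), ball at (261,45)), with nothing between the fingers. I'll descend and grip.

Request:
{"api": "step_arm", "payload": {
  "moves": [
    [[0,0,0],[0.2,0.028,0],1],
    [[0,0,0],[0.2,0.028,0.2],1],
    [[0,0,0],[0.2,0.028,0.38],1],
    [[0,0,0],[0.2,0.028,0.53],1],
    [[0,0,0],[0.2,0.028,0.53],0.3],
    [[0,0,0],[0.2,0.028,0.53],-0.4],
    [[0,0,0],[0.2,0.028,0.53],-1],
    [[0,0,0],[0.2,0.028,0.53],-1]
  ],
  "squeeze": 80
}}

```text
clock: 4.25
eef_pos: [534.7, 136.0, 125.2]
tcp_rot: [3.139, -0.0, 1.754]
contact_force: [0.4, 0.9, 1.0]
opening: 0.329
grasp_force: 0.0
```

Request:
{"api": "step_arm", "payload": {
  "moves": [
    [[0,0,0],[0,0,0],-1],
    [[0,0,0],[0,0,0],-1],
    [[0,0,0],[0,0,0],-1]
  ]
}}

```text
clock: 4.55
eef_pos: [534.3, 136.0, 124.6]
tcp_rot: [3.139, 0.0, 1.755]
contact_force: [-0.4, -1.8, 8.0]
opening: 0.152
grasp_force: 78.2
```

```bash
python3 - <<'E'
from h import *
a=shot('wrist');b=shot('side')
cv2.imwrite('pics/g.png',np.hstack([cv2.resize(a,(400,300)),cv2.resize(b[170:275,220:360],(400,300))])[:,:,::-1])
s=telemetry.sense();print(s['eef_pos'],s['tcp_rot'])
E
```

```text
[534.3513043  135.97247522 124.57437632] [3.13948887e+00 4.38990749e-04 1.75457523e+00]
```

View pics/g.png

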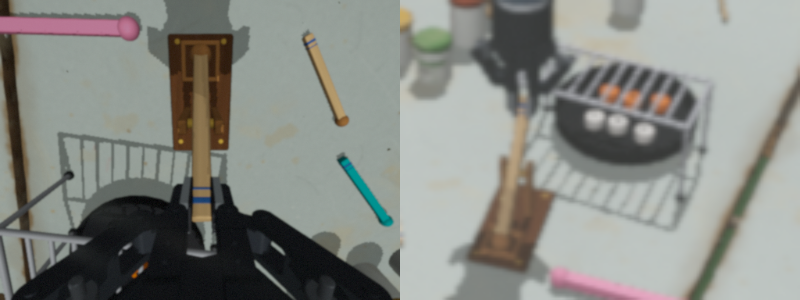

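```bash
cat >> h.py <<'E'
M0=R.from_euler('xyz',[3.1395,0,1.7546]).as_matrix(); P0=np.array([534.3,136.0,124.6]); B0=np.array([514.5,232.5,23.])
OT=M0.T@(B0-P0)
def b2t(b,tilt=0,yaw=1.7546):
    N=pose(tilt,yaw);return (np.array(b)-N@OT,N)
def ballnow():
    s=telemetry.sense();M=R.from_euler('xyz',s['tcp_rot']).as_matrix();return np.array(s['eef_pos'])+M@OT
def balls(L):
    print('ball',np.round(ballnow(),1),'f',np.round(telemetry.sense()['contact_force'],1));rows([b2t(*l) for l in L])
E
python3 - <<'E'
from h import *
print(np.round(OT,1));balls([((514.5,232.5,173),),((480,-141,173),),((480,-141,60),.09,1.62)])
E
```

```text
[ 98.5  -2.  101.6]
ball [514.6 232.4  22.9] f [-1.3 -2.   7.3]
[[0.003, 0.001, -0.0], [-0.0, 0.002, -0.75]]
[[0.003, 0.001, -0.0], [-1.805, -0.508, -0.75]]
[[-0.005, 0.115, 0.171], [-1.845, -0.582, -0.139]]
```

Request:
{"api": "step_arm", "payload": {
  "moves": [
    [[0,0,0],[0,0,-0.05],-1],
    [[0,0,0],[0,0,-0.15],-1],
    [[0,0,0],[0,0,-0.3],-1],
    [[0,0,0],[0,0,-0.5],-1],
    [[0,0,0],[0,0,-0.7],-1],
    [[0,0,0],[0,0,-0.75],-1]
  ]
}}

```text
clock: 5.25
eef_pos: [535.4, 136.7, 278.7]
tcp_rot: [3.134, -0.001, 1.754]
contact_force: [0.9, -0.1, -0.6]
opening: 0.15
grasp_force: 78.6
```

```bash
python3 - <<'E'
from h import *
balls([((480,-141,173),.09,1.62)])
E
```

```text
ball [516.1 233.4 177.1] f [ 0.9 -0.1 -0.6]
[[0.001, 0.113, 0.171], [-1.847, -0.588, 0.061]]
```

Request:
{"api": "step_arm", "payload": {
  "moves": [
    [[0,0,0],[-0.12,-0.04,0],-1],
    [[0,0.02,0.04],[-0.28,-0.09,0],-1],
    [[0,0.05,0.08],[-0.46,-0.15,0],-1],
    [[0,0.08,0.12],[-0.64,-0.2,0],-1],
    [[0,0.113,0.17],[-0.82,-0.26,0],-1],
    [[0,0.113,0.17],[-1,-0.32,0],-1],
    [[0,0.113,0.17],[-1,-0.32,0],-1]
  ]
}}

```text
clock: 5.95
eef_pos: [506.0, -76.0, 273.0]
tcp_rot: [-3.135, -0.087, 1.617]
contact_force: [-0.6, 0.8, -0.8]
opening: 0.147
grasp_force: 78.4
```

```bash
python3 - <<'E'
from h import *
balls([((480,-141,173),.09,1.62)])
E
```

```text
ball [498.4  30.7 180.4] f [-0.6  0.8 -0.8]
[[-0.008, 0.003, -0.004], [-0.855, -0.133, -0.035]]
```

Request:
{"api": "step_arm", "payload": {
  "moves": [
    [[0,0,0],[-0.15,-0.02,0],-1],
    [[0,0,0],[-0.35,-0.05,0],-1],
    [[0,0,0],[-0.55,-0.08,0],-1],
    [[0,0,0],[-0.75,-0.11,0],-1],
    [[0,0,0],[-0.855,-0.133,-0.03],-1],
    [[0,0,0],[-0.855,-0.133,-0.03],-1],
    [[0,0,0],[-0.855,-0.133,-0.03],-1]
  ]
}}

```text
clock: 6.65
eef_pos: [488.9, -243.7, 264.0]
tcp_rot: [-3.135, -0.089, 1.62]
contact_force: [1.0, 0.4, -0.8]
opening: 0.149
grasp_force: 78.5
```

```bash
cat > see.py <<'E'
from h import *
def blobs(cam,im,color):
    h=cv2.cvtColor(im,cv2.COLOR_RGB2HSV).astype(int);H,Sx,V=h[...,0],h[...,1],h[...,2]
    m=((H<20)&(Sx>150)&(V>150)) if color=='o' else ((Sx<45)&(V>170))
    return m
def roi(cam,c,im):
    # mask of pan interior at z~30
    a=np.linspace(0,2*np.pi,60);pts=np.array([proj(c,(474+97*np.cos(t),-69+97*np.sin(t),28)) for t in a]).astype(np.int32)
    m=np.zeros(im.shape[:2],np.uint8);cv2.fillPoly(m,[pts],1);return m>0
def see():
    for cam in('top','side'):
        im=shot(cam);c=imaging.calibration(cam);rm=roi(cam,c,im)
        for col in'ow':
            m=(blobs(cam,im,col)&rm).astype(np.uint8)
            if col=='w' or cam=='side': m=cv2.morphologyEx(m,cv2.MORPH_CLOSE,np.ones((2,2),np.uint8))
            n,l,st,ce=cv2.connectedComponentsWithStats(m)
            print(cam,col,[(np.round(onz(c,ce[i],30)[:2]).tolist(),int(st[i][4])) for i in range(1,n) if st[i][4]>=6])
        print(cam,'nn',{k:[(np.round(onz(c,m['xy'],16)[:2]).tolist(),round(m['conf'],2)) for m in imaging.mark_of(cam,k)[:4]] for k in('orange_bead_1','white_bead_1')})
E
python3 - <<'E'
from see import *
balls([((480,-141,40),.09,1.62),((480,-141,30),.09,1.62)])
see()
a=shot('top');b=shot('side')
cv2.imwrite('pics/l.png',np.hstack([cv2.resize(a[195:290,235:345],(400,345)),cv2.resize(b[150:270,220:360],(400,345))])[:,:,::-1])
E
```

```text
ball [ 481.  -136.7  171.7] f [ 1.   0.4 -0.8]
[[-0.008, 0.001, -0.0], [-0.08, -0.005, 0.654]]
[[-0.008, 0.001, -0.0], [-0.084, -0.004, 0.704]]
top o [([513.0, -104.0], 38), ([476.0, -102.0], 14), ([435.0, -117.0], 33)]
top w [([517.0, -44.0], 90), ([549.0, -35.0], 15)]
top nn {'orange_bead_1': [([445.0, -117.0], 0.58), ([518.0, -98.0], 0.48), ([470.0, -115.0], 0.39)], 'white_bead_1': [([519.0, 188.0], 0.73), ([511.0, -35.0], 0.61), ([467.0, -44.0], 0.55), ([434.0, -47.0], 0.44)]}
side o []
side w [([501.0, -35.0], 21)]
side nn {'orange_bead_1': [([512.0, -129.0], 0.58), ([470.0, -91.0], 0.58), ([435.0, -141.0], 0.46)], 'white_bead_1': [([471.0, -44.0], 0.55), ([438.0, -29.0], 0.49), ([507.0, -48.0], 0.37)]}
```

View pics/l.png

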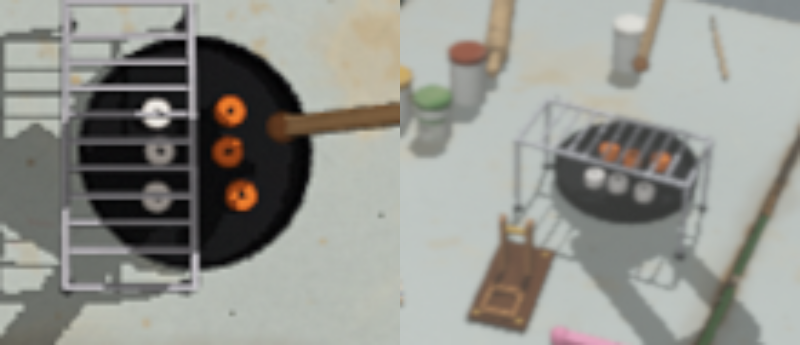

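The stirrer is held slanted over the open part, with its ball at about (280,127) in the left crop. All six beads are untouched and the rest is empty. I'll lower it in small steps.

Request:
{"api": "step_arm", "payload": {
  "moves": [
    [[0,0,0],[-0.07,0,0.15],-1],
    [[0,0,0],[-0.08,-0.005,0.35],-1],
    [[0,0,0],[-0.08,-0.005,0.5],-1],
    [[0,0,0],[-0.08,-0.005,0.58],-1],
    [[0,0,0],[-0.08,-0.005,0.63],-1],
    [[0,0,0],[-0.08,-0.005,0.66],-1],
    [[0,0,0],[-0.08,-0.005,0.67],-1]
  ]
}}

```text
clock: 7.75
eef_pos: [487.6, -248.4, 129.5]
tcp_rot: [-3.136, -0.088, 1.621]
contact_force: [-0.7, 0.9, -0.1]
opening: 0.149
grasp_force: 78.4
```

```bash
python3 - <<'E'
from h import *
T=imaging.calibration('top');print('ball seen z172',onz(T,(312,230),172))
balls([((480,-141,29),.09,1.62)])
E
```

```text
ball seen z172 [ 481.48581265 -130.92993437  172.        ]
ball [ 479.7 -141.6   37. ] f [-0.7  0.9 -0.1]
[[-0.007, 0.002, 0.001], [-0.001, -0.001, 0.041]]
```

Request:
{"api": "step_arm", "payload": {
  "moves": [
    [[0,0,0],[0,0,0.01],-1],
    [[0,0,0],[0,0,0.015],-1],
    [[0,0,0],[0,0,0.02],-1],
    [[0,0,0],[0,0,0.02],-1]
  ]
}}

```text
clock: 8.15
eef_pos: [487.4, -248.2, 125.7]
tcp_rot: [-3.136, -0.088, 1.62]
contact_force: [0.5, -0.3, -1.8]
opening: 0.152
grasp_force: 78.4
```

Request:
{"api": "step_arm", "payload": {
  "moves": [
    [[0,0,0],[0,0,0.01],-1],
    [[0,0,0],[0,0,0.015],-1],
    [[0,0,0],[0,0,0.015],-1]
  ]
}}

```text
clock: 8.45
eef_pos: [487.2, -247.7, 122.3]
tcp_rot: [-3.135, -0.089, 1.62]
contact_force: [0.1, 0.9, -0.1]
opening: 0.152
grasp_force: 78.4
```

Request:
{"api": "step_arm", "payload": {
  "moves": [
    [[0,0,0],[0,0,0.005],-1],
    [[0,0,0],[0,0,0.01],-1],
    [[0,0,0],[0,0,0.01],-1]
  ]
}}

```text
clock: 8.75
eef_pos: [487.3, -247.6, 120.4]
tcp_rot: [-3.136, -0.089, 1.62]
contact_force: [0.4, -0.6, 0.2]
opening: 0.152
grasp_force: 78.3
```

Request:
{"api": "step_arm", "payload": {
  "moves": [
    [[0,0,0],[0,0,0.005],-1],
    [[0,0,0],[0,0,0.01],-1],
    [[0,0,0],[0,0,0.01],-1]
  ]
}}

```text
clock: 9.05
eef_pos: [487.2, -247.4, 118.4]
tcp_rot: [-3.136, -0.089, 1.62]
contact_force: [0.2, 0.1, 0.5]
opening: 0.149
grasp_force: 78.2
```

Request:
{"api": "step_arm", "payload": {
  "moves": [
    [[0,0,0],[0,0,0.005],-1],
    [[0,0,0],[0,0,0.01],-1],
    [[0,0,0],[0,0,0.01],-1]
  ]
}}

```text
clock: 9.35
eef_pos: [487.2, -247.3, 116.4]
tcp_rot: [-3.136, -0.089, 1.62]
contact_force: [-0.1, -0.6, 2.0]
opening: 0.153
grasp_force: 78.2
```

Request:
{"api": "step_arm", "payload": {
  "moves": [
    [[0,0,0],[0,0,0.005],-1],
    [[0,0,0],[0,0,0.01],-1],
    [[0,0,0],[0,0,0.01],-1]
  ]
}}

```text
clock: 9.65
eef_pos: [487.2, -247.1, 114.4]
tcp_rot: [-3.136, -0.089, 1.62]
contact_force: [-0.9, 0.2, 1.9]
opening: 0.15
grasp_force: 78.2
```

```bash
python3 - <<'E'
from h import *
a=shot('top');b=shot('side')
cv2.imwrite('pics/m.png',np.hstack([cv2.resize(a[195:290,235:345],(400,345)),cv2.resize(b[150:270,220:360],(400,345))])[:,:,::-1])
T=imaging.calibration('top');S=imaging.calibration('side')
p=ballnow();q=p.copy();q[2]=29
for u in (proj(T,q),):print('top pred crop',(u[0]-235)*3.636,(u[1]-195)*3.632)
for u in (proj(S,q),):print('side pred crop',(u[0]-220)*400/140,(u[1]-150)*345/120)
print(p,telemetry.sense()['contact_force'])
E
```

```text
top pred crop 269.66204159993515 147.1836100259783
side pred crop 237.0333228329399 142.20848570745935
[ 479.21145339 -140.14873889   21.99512086] [0.14080016 0.1362543  2.27227384]
```

View pics/m.png

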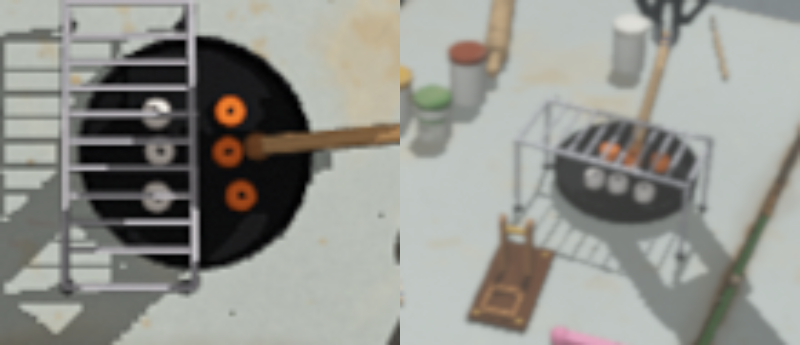

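The ball is on the floor at about (256,147) in the left crop, roughly 12 mm deeper than modelled, so the slant is about 49°. I'll correct the ball offset and start by pushing the middle orange bead under the rack.

```bash
cat >> h.py <<'E'
_M=R.from_euler('xyz',[-3.136,-0.089,1.62]).as_matrix()
OT=_M.T@(np.array([478.5,-128.5,29.])-np.array([487.2,-247.1,114.4]))
E
python3 - <<'E'
from h import *
balls([((477,-128,30),.09,1.62),((475,-47,30),.09,1.62)])
E
```

```text
ball [ 478.4 -128.4   29. ] f [0.1 0.1 2.3]
[[-0.008, 0.002, 0.0], [0.002, -0.01, -0.004]]
[[-0.008, 0.002, 0.0], [0.406, 0.0, 0.032]]
```

Request:
{"api": "step_arm", "payload": {
  "moves": [
    [[0,0,0],[0.0,-0.01,-0.005],-1],
    [[0,0,0],[0.06,-0.01,0],-1],
    [[0,0,0],[0.12,-0.01,0.005],-1],
    [[0,0,0],[0.18,-0.005,0.01],-1],
    [[0,0,0],[0.24,0,0.016],-1],
    [[0,0,0],[0.3,0,0.022],-1],
    [[0,0,0],[0.36,0,0.027],-1],
    [[0,0,0],[0.4,0,0.03],-1]
  ]
}}

```text
clock: 10.55
eef_pos: [483.0, -165.6, 115.6]
tcp_rot: [-3.135, -0.089, 1.621]
contact_force: [-0.5, -1.8, 2.1]
opening: 0.149
grasp_force: 78.4
```

```bash
cat > look.py <<'E'
from see import *
import sys
a=shot('top');T=imaging.calibration('top');S=imaging.calibration('side')
for k in('orange_bead_1','white_bead_1'):print('top',k,[(np.round(onz(T,m['xy'],18)[:2]).tolist(),round(m['conf'],2)) for m in imaging.mark_of('top',k)[:4]])
b=shot('side')
for k in('orange_bead_1','white_bead_1'):print('side',k,[(np.round(onz(S,m['xy'],18)[:2]).tolist(),round(m['conf'],2)) for m in imaging.mark_of('side',k)[:4]])
for nm,im,c in(('top',a,T),('side',b,S)):
    # print crude rectified map of pan at bead-top height
    g=np.array([[proj(c,(574-0.5*i,31-0.5*j,34)) for j in range(400)] for i in range(400)],np.float32)
    w=cv2.remap(im,g[...,0],g[...,1],cv2.INTER_CUBIC)
    for i in range(0,400,40):cv2.line(w,(i,0),(i,399),(90,90,0),1);cv2.line(w,(0,i),(399,i),(90,90,0),1)
    if nm=='top':W=w
    else:W=np.hstack([W,w])
cv2.imwrite('pics/'+sys.argv[1],W[:,:,::-1])
print(np.round(ballnow(),1),telemetry.sense()['contact_force'])
E
python3 look.py r1.png
```

```text
top orange_bead_1 [([437.0, -114.0], 0.5), ([458.0, -27.0], 0.45), ([520.0, -91.0], 0.39), ([468.0, -71.0], 0.21)]
top white_bead_1 [([513.0, -29.0], 0.62), ([470.0, 6.0], 0.47), ([427.0, -46.0], 0.43)]
side orange_bead_1 [([456.0, -12.0], 0.61), ([434.0, -126.0], 0.53), ([503.0, -111.0], 0.41)]
side white_bead_1 [([477.0, 14.0], 0.6), ([505.0, -56.0], 0.44), ([439.0, -49.0], 0.4)]
[474.3 -48.6  30. ] [0.71066191 0.28067227 0.36112672]
```

View pics/r1.png

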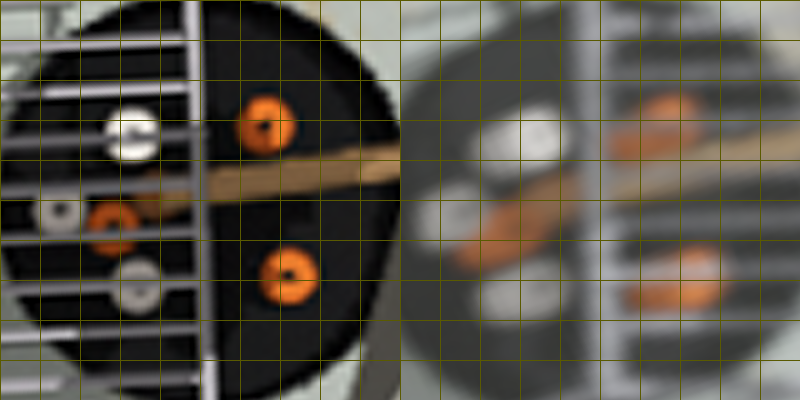

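The rectified top view (0.5 mm/px) shows the middle orange bead at (460,-25), under the rack. White bead 2 has been pushed back to (469,1), and the other four are in place. I'll measure numerically from here on.

```bash
cat > num.py <<'E'
from see import *
def rect(nm):
    im=shot(nm);c=imaging.calibration(nm)
    g=np.array([[proj(c,(574-0.5*i,31-0.5*j,34)) for j in range(400)] for i in range(400)],np.float32)
    return cv2.remap(im,g[...,0],g[...,1],cv2.INTER_CUBIC)
E1=lambda k:cv2.getStructuringElement(cv2.MORPH_ELLIPSE,(k,k))
yy,xx=np.mgrid[:400,:400];PAN=np.hypot(574-.5*yy-474,31-.5*xx+69)<97
K=np.zeros((121,121),np.float32);_r=np.hypot(*np.mgrid[-60:61,-60:61])
def disc(mask,n,ring=True):
    r=_r[20:101,20:101]/2
    k=np.where(r<13.5,1.,np.where(r<18,-1.2 if ring else 0,0)).astype(np.float32);k/=(r<13.5).sum()
    s=cv2.filter2D(mask.astype(np.float32),-1,k,borderType=cv2.BORDER_CONSTANT);out=[]
    for _ in range(n):
        _,v,_,l=cv2.minMaxLoc(s);out.append(((round(574-.5*l[1]),round(31-.5*l[0])),round(v,2)))
        cv2.circle(s,l,44,-9,-1)
    return out
def num():
    w=rect('top');h=cv2.cvtColor(w,cv2.COLOR_RGB2HSV).astype(int);H,S_,V=h[...,0],h[...,1],h[...,2]
    o=(H<16)&(S_>185)&(V>110)&PAN
    g=(S_<60)&(V>75)
    g=cv2.morphologyEx((g&PAN).astype(np.uint8),cv2.MORPH_CLOSE,E1(7));g=cv2.morphologyEx(g,cv2.MORPH_OPEN,E1(17))
    o=cv2.morphologyEx(o.astype(np.uint8),cv2.MORPH_CLOSE,E1(11))
    print('O',disc(o,4,False));print('W',disc(g,4))
    for cam in('top','side'):
        c=imaging.calibration(cam)
        if cam=='side':shot('side')
        for k in('orange_bead_1','white_bead_1'):print(cam,k[:2],[(np.round(onz(c,m['xy'],18)[:2]).tolist(),round(m['conf'],2)) for m in imaging.mark_of(cam,k)[:4]])
    s=telemetry.sense();print('ball',np.round(ballnow(),1),s['clock'],np.round(s['contact_force'],1),s['grasp_force'])
E
python3 - <<'E'
from num import *
num()
print('current ->');balls([((475,-52,30),.09,1.62),((478,-80,30),.09,1.62),((478,-80,60),.09,1.62),((405,-75,60),.09,1.62),((405,-75,30),.09,1.62)])
E
```

```text
O [((436, -114), 0.98), ((512, -102), 0.92), ((460, -24), 0.42), ((504, -122), 0.11)]
W [((431, -38), 0.92), ((507, -36), 0.82), ((468, 2), 0.76), ((557, -66), 0.37)]
top or [([479.0, -67.0], 0.69), ([462.0, -34.0], 0.62), ([450.0, -112.0], 0.53), ([519.0, -104.0], 0.41)]
top wh [([506.0, -36.0], 0.55), ([441.0, -119.0], 0.51), ([425.0, -46.0], 0.45), ([483.0, 6.0], 0.41)]
side or [([432.0, -130.0], 0.6), ([521.0, -131.0], 0.51), ([455.0, -20.0], 0.35)]
side wh [([511.0, -21.0], 0.52), ([473.0, -7.0], 0.41), ([431.0, -35.0], 0.37), ([478.0, -60.0], 0.29)]
ball [474.4 -48.6  30.1] 11.15 [-0.3  0.3  1.5] 78.27204804634675
current ->
ball [474.4 -48.6  30.1] f [-0.3  0.3  1.5]
[[-0.008, 0.002, -0.0], [-0.018, -0.001, -0.001]]
[[-0.008, 0.002, -0.0], [-0.158, 0.007, -0.013]]
[[-0.008, 0.002, -0.0], [-0.144, 0.007, -0.162]]
[[-0.008, 0.002, -0.0], [-0.102, -0.357, -0.156]]
[[-0.008, 0.002, -0.0], [-0.115, -0.356, -0.007]]
```

```bash
python3 - <<'E'
import re
s=open('num.py').read()
i=s.index("    for cam in('top','side'):");j=s.index("    s=telemetry")
open('num.py','w').write(s[:i]+s[j:])
from h import *
a=(.09,1.62)
balls([((x,y,30),*a) for x,y in[(474,-77),(440,-77),(403,-77),(402,-45),(409,-17),(430,-38),(465,-73)]])
E
```

```text
ball [474.4 -48.6  30.1] f [-0.3  0.3  1.5]
[[-0.008, 0.002, -0.0], [-0.142, -0.012, -0.011]]
[[-0.008, 0.002, -0.0], [-0.133, -0.182, -0.01]]
[[-0.008, 0.002, -0.0], [-0.124, -0.366, -0.008]]
[[-0.008, 0.002, -0.0], [0.035, -0.363, 0.006]]
[[-0.008, 0.002, -0.0], [0.173, -0.321, 0.018]]
[[-0.008, 0.002, -0.0], [0.063, -0.222, 0.008]]
[[-0.008, 0.002, -0.0], [-0.12, -0.056, -0.009]]
```

Request:
{"api": "step_arm", "payload": {
  "moves": [
    [[0,0,0],[-0.1,-0.01,-0.01],-1],
    [[0,0,0],[-0.142,-0.05,-0.011],-1],
    [[0,0,0],[-0.135,-0.15,-0.01],-1],
    [[0,0,0],[-0.128,-0.27,-0.009],-1],
    [[0,0,0],[-0.12,-0.366,-0.008],-1],
    [[0,0,0],[-0.04,-0.366,0],-1],
    [[0,0,0],[0.035,-0.363,0.006],-1],
    [[0,0,0],[0.035,-0.363,0.006],-1]
  ]
}}

```text
clock: 11.95
eef_pos: [410.2, -161.8, 115.5]
tcp_rot: [-3.135, -0.089, 1.621]
contact_force: [0.2, 0.9, 0.4]
opening: 0.152
grasp_force: 78.2
```

```bash
python3 - <<'E'
from num import *
num()
a=(.09,1.62)
balls([((x,y,30),*a) for x,y in[(402,-40),(409,-17),(430,-38),(450,-58),(465,-73)]])
E
```

```text
O [((512, -102), 1.0), ((436, -114), 1.0), ((460, -26), 0.54), ((504, -82), 0.11)]
W [((432, -38), 0.79), ((507, -34), 0.74), ((464, 2), 0.57), ((557, -66), 0.37)]
ball [401.7 -44.   30.1] 12.0 [-0.1  0.1  1.3] 78.26207024976611
ball [401.7 -44.   30.1] f [-0.1  0.1  1.3]
[[-0.008, 0.002, 0.003], [0.019, -0.001, 0.003]]
[[-0.008, 0.002, 0.003], [0.132, 0.04, 0.013]]
[[-0.008, 0.002, 0.003], [0.022, 0.139, 0.002]]
[[-0.008, 0.002, 0.003], [-0.083, 0.234, -0.008]]
[[-0.008, 0.002, 0.003], [-0.161, 0.305, -0.015]]
```

Request:
{"api": "step_arm", "payload": {
  "moves": [
    [[0,0,0],[0.06,0.01,0.006],-1],
    [[0,0,0],[0.132,0.035,0.013],-1],
    [[0,0,0],[0.132,0.04,0.013],-1],
    [[0,0,0],[0.077,0.09,0.008],-1],
    [[0,0,0],[0.022,0.139,0.002],-1],
    [[0,0,0],[-0.03,0.187,-0.003],-1],
    [[0,0,0],[-0.083,0.234,-0.008],-1],
    [[0,0,0],[-0.1,0.25,-0.01],-1]
  ]
}}

```text
clock: 12.8
eef_pos: [462.8, -182.9, 115.3]
tcp_rot: [-3.136, -0.088, 1.619]
contact_force: [-1.1, 1.1, 1.1]
opening: 0.151
grasp_force: 78.4
```

```bash
python3 - <<'E'
from num import *
num()
a=(.09,1.62)
balls([((x,y,30),*a) for x,y in[(465,-73),(470,-80)]])
E
```

```text
O [((512, -102), 0.97), ((437, -113), 0.75), ((469, -24), 0.49), ((504, -122), 0.11)]
W [((482, -70), 0.8), ((469, 2), 0.76), ((507, -34), 0.74), ((557, -66), 0.37)]
ball [454.1 -64.3  29.8] 12.85 [ 0.3 -0.8  2.8] 78.42004492878914
ball [454.1 -64.3  29.8] f [ 0.3 -0.8  2.8]
[[-0.006, 0.003, -0.001], [-0.047, 0.05, -0.004]]
[[-0.006, 0.003, -0.001], [-0.083, 0.073, -0.008]]
```

```bash
python3 - <<'E'
from h import *
a=(.09,1.62)
balls([((x,y,30.3),*a) for x,y in[(452,-54),(464,-43),(480,-44),(481,-65),(481,-85)]])
E
```

```text
ball [454.1 -64.3  29.8] f [ 0.3 -0.8  2.8]
[[-0.006, 0.003, -0.001], [0.051, -0.01, 0.003]]
[[-0.006, 0.003, -0.001], [0.103, 0.052, 0.007]]
[[-0.006, 0.003, -0.001], [0.094, 0.132, 0.006]]
[[-0.006, 0.003, -0.001], [-0.011, 0.132, -0.003]]
[[-0.006, 0.003, -0.001], [-0.11, 0.127, -0.012]]
```

Request:
{"api": "step_arm", "payload": {
  "moves": [
    [[0,0,0],[0.051,-0.01,0.003],-1],
    [[0,0,0],[0.103,0.03,0.007],-1],
    [[0,0,0],[0.103,0.07,0.007],-1],
    [[0,0,0],[0.094,0.13,0.006],-1],
    [[0,0,0],[0.04,0.132,0.001],-1],
    [[0,0,0],[-0.011,0.132,-0.003],-1],
    [[0,0,0],[-0.06,0.13,-0.008],-1],
    [[0,0,0],[-0.11,0.127,-0.012],-1]
  ]
}}

```text
clock: 13.65
eef_pos: [487.4, -203.1, 115.6]
tcp_rot: [-3.135, -0.089, 1.62]
contact_force: [-0.0, 1.0, 0.5]
opening: 0.151
grasp_force: 78.3
```

```bash
python3 - <<'E'
from num import *
num()
E
```

```text
O [((516, -104), 0.8), ((437, -113), 0.75), ((481, -14), 0.44), ((415, -112), 0.09)]
W [((475, 14), 0.9), ((509, -35), 0.79), ((557, -66), 0.37), ((530, -67), 0.32)]
ball [479.  -86.   30.1] 13.7 [-1.2 -1.6  1.7] 78.45874963095412
```

```bash
python3 - <<'E'
from h import *
a=(.09,1.62)
balls([((x,y,30.3),*a) for x,y in[(478,-62),(480,-42),(500,-41),(523,-44),(523,-44)]])
E
```

```text
ball [479.  -86.   30.1] f [-1.2 -1.6  1.7]
[[-0.007, 0.003, -0.0], [0.119, -0.002, 0.011]]
[[-0.007, 0.003, -0.0], [0.218, 0.013, 0.019]]
[[-0.007, 0.003, -0.0], [0.218, 0.113, 0.019]]
[[-0.007, 0.003, -0.0], [0.197, 0.227, 0.016]]
[[-0.007, 0.003, -0.0], [0.197, 0.227, 0.016]]
```

Request:
{"api": "step_arm", "payload": {
  "moves": [
    [[0,0,0],[0.119,-0.002,0.011],-1],
    [[0,0,0],[0.218,0.01,0.019],-1],
    [[0,0,0],[0.218,0.04,0.019],-1],
    [[0,0,0],[0.218,0.08,0.019],-1],
    [[0,0,0],[0.218,0.12,0.019],-1],
    [[0,0,0],[0.207,0.17,0.018],-1],
    [[0,0,0],[0.197,0.227,0.016],-1],
    [[0,0,0],[0.197,0.227,0.016],-1]
  ]
}}

```text
clock: 14.5
eef_pos: [532.8, -160.9, 115.6]
tcp_rot: [-3.137, -0.088, 1.621]
contact_force: [-0.4, -2.3, 3.5]
opening: 0.147
grasp_force: 78.7
```

```bash
python3 - <<'E'
from num import *
num()
a=(.09,1.62)
balls([((x,y,z),*a) for x,y,z in[(512,-62,30.3),(505,-72,60),(475,-120,70),(437,-144,60),(437,-144,31)]])
E
```

```text
O [((436, -114), 1.0), ((515, -105), 0.71), ((487, -12), 0.44), ((436, -136), 0.11)]
W [((476, 13), 0.93), ((548, -30), 0.82), ((488, -120), 0.82), ((436, -148), 0.53)]
ball [523.2 -42.2  30.1] 14.55 [-1.2 -1.5  2.4] 78.60642375424504
ball [523.2 -42.2  30.1] f [-1.2 -1.5  2.4]
[[-0.007, 0.003, 0.001], [-0.097, -0.064, -0.008]]
[[-0.007, 0.003, 0.001], [-0.131, -0.102, -0.16]]
[[-0.007, 0.003, 0.001], [-0.358, -0.264, -0.229]]
[[-0.007, 0.003, 0.001], [-0.473, -0.46, -0.188]]
[[-0.007, 0.003, 0.001], [-0.486, -0.459, -0.044]]
```

```bash
python3 - <<'E'
from h import *
a=(.09,1.62);b=(-.15,1.62)
balls([((522,-70,30.3),*a),((522,-72,62),0.03,1.62),((522,-105,65),-.05,1.62),((520,-136,62),*b),((520,-136,45),*b),((520,-136,31),*b)])
E
```

```text
ball [523.2 -42.2  30.1] f [-1.2 -1.5  2.4]
[[-0.007, 0.003, 0.001], [-0.139, -0.016, -0.012]]
[[-0.007, -0.074, 0.001], [-0.105, -0.018, -0.203]]
[[-0.007, -0.176, 0.001], [-0.226, -0.026, -0.273]]
[[-0.007, -0.303, 0.002], [-0.323, -0.044, -0.317]]
[[-0.007, -0.303, 0.002], [-0.331, -0.044, -0.232]]
[[-0.007, -0.303, 0.002], [-0.337, -0.043, -0.163]]
```

Request:
{"api": "step_arm", "payload": {
  "moves": [
    [[0,0,0],[-0.139,-0.016,-0.012],-1],
    [[0,0,0],[-0.145,-0.016,-0.012],-1],
    [[0,-0.074,0],[-0.105,-0.018,-0.203],-1],
    [[0,-0.176,0],[-0.226,-0.026,-0.273],-1],
    [[0,-0.303,0],[-0.323,-0.044,-0.317],-1],
    [[0,-0.303,0],[-0.323,-0.044,-0.317],-1],
    [[0,-0.303,0],[-0.331,-0.044,-0.232],-1],
    [[0,-0.303,0],[-0.335,-0.044,-0.19],-1]
  ]
}}

```text
clock: 15.35
eef_pos: [525.0, -229.4, 146.0]
tcp_rot: [-3.134, 0.146, 1.622]
contact_force: [-0.6, 0.9, -0.9]
opening: 0.15
grasp_force: 78.9
```

```bash
python3 - <<'E'
from num import *
num()
T=imaging.calibration('top');print('ballpx',proj(T,ballnow()))
balls([((520,-136,31),-.15,1.62),((518,-134,31),-.12,1.62),((516,-110,30.5),-.05,1.62),((515,-80,30.3),.05,1.62)])
E
```

```text
O [((436, -114), 0.95), ((515, -108), 0.77), ((487, -12), 0.43), ((428, -94), 0.11)]
W [((476, 13), 0.94), ((486, -119), 0.91), ((547, -30), 0.62), ((432, -144), 0.47)]
ball [ 516.1 -133.9   34.1] 15.4 [-0.7  0.8 -2.2] 78.8455367507413
ballpx [np.float64(307.6174717703725), np.float64(224.1023940771687)]
ball [ 516.1 -133.9   34.1] f [-0.7  0.8 -2.2]
[[-0.012, -0.006, 0.002], [-0.007, 0.014, 0.014]]
[[-0.012, 0.033, 0.002], [-0.011, 0.004, 0.03]]
[[-0.012, 0.122, 0.002], [0.077, 0.0, 0.055]]
[[-0.012, 0.249, 0.001], [0.187, 0.003, 0.096]]
```

Request:
{"api": "step_arm", "payload": {
  "moves": [
    [[0,0.0,0],[-0.007,0.01,0.014],-1],
    [[0,0.033,0],[-0.01,0.005,0.028],-1],
    [[0,0.08,0],[0.035,0.0,0.042],-1],
    [[0,0.122,0],[0.077,0.0,0.055],-1],
    [[0,0.19,0],[0.13,0.0,0.076],-1],
    [[0,0.249,0],[0.187,0.003,0.096],-1],
    [[0,0.249,0],[0.187,0.003,0.096],-1]
  ]
}}

```text
clock: 16.1
eef_pos: [524.9, -196.6, 122.7]
tcp_rot: [-3.135, -0.048, 1.62]
contact_force: [0.2, 0.9, 0.8]
opening: 0.147
grasp_force: 78.6
```

```bash
python3 - <<'E'
from num import *
num()
b=(-.15,1.62)
balls([((513,-88,45),.03,1.62),((505,-100,70),-.05,1.62),((475,-130,75),*b),((437,-143,66),*b),((437,-143,48),*b),((437,-143,31),*b)])
E
```

```text
O [((436, -114), 0.97), ((487, -12), 0.44), ((505, -56), 0.32), ((444, -134), 0.11)]
W [((476, 13), 0.93), ((486, -119), 0.88), ((547, -31), 0.68), ((391, -73), 0.38)]
ball [516.4 -82.2  32.6] 16.15 [0.5 0.6 0.5] 78.67577081546187
ball [516.4 -82.2  32.6] f [0.5 0.6 0.5]
[[-0.008, -0.02, -0.0], [-0.018, -0.022, -0.072]]
[[-0.008, -0.122, 0.0], [-0.029, -0.065, -0.241]]
[[-0.008, -0.25, 0.001], [-0.115, -0.223, -0.32]]
[[-0.008, -0.25, 0.001], [-0.172, -0.416, -0.276]]
[[-0.008, -0.25, 0.001], [-0.177, -0.415, -0.186]]
[[-0.008, -0.25, 0.001], [-0.181, -0.415, -0.101]]
```

Request:
{"api": "step_arm", "payload": {
  "moves": [
    [[0,-0.02,0],[-0.018,-0.022,-0.072],-1],
    [[0,-0.122,0],[-0.029,-0.065,-0.241],-1],
    [[0,-0.25,0],[-0.115,-0.223,-0.32],-1],
    [[0,-0.25,0],[-0.15,-0.35,-0.31],-1],
    [[0,-0.25,0],[-0.177,-0.416,-0.276],-1],
    [[0,-0.25,0],[-0.18,-0.415,-0.24],-1],
    [[0,-0.25,0],[-0.18,-0.415,-0.17],-1],
    [[0,-0.25,0],[-0.18,-0.415,-0.13],-1]
  ]
}}

```text
clock: 16.95
eef_pos: [444.3, -237.9, 146.8]
tcp_rot: [-3.136, 0.15, 1.621]
contact_force: [1.0, 0.7, -0.3]
opening: 0.15
grasp_force: 78.8
```

```bash
python3 - <<'E'
from num import *
num()
balls([((437,-143,31),-.15,1.62),((437,-140,31),-.12,1.62),((437,-110,30),-.05,1.62),((437,-75,29.5),.07,1.62)])
E
```

```text
O [((437, -113), 0.75), ((486, -14), 0.5), ((504, -58), 0.41), ((498, -32), 0.1)]
W [((488, -119), 0.85), ((476, 13), 0.84), ((547, -31), 0.6), ((478, -68), 0.39)]
ball [ 435.8 -142.3   34.8] 17.0 [ 0.2  1.8 -2. ] 78.60947373323143
ball [ 435.8 -142.3   34.8] f [ 0.2  1.8 -2. ]
[[-0.01, -0.001, 0.002], [-0.0, 0.002, 0.018]]
[[-0.01, 0.037, 0.002], [0.0, 0.002, 0.033]]
[[-0.01, 0.126, 0.001], [0.118, 0.01, 0.057]]
[[-0.01, 0.279, 0.001], [0.245, 0.019, 0.108]]
```

Request:
{"api": "step_arm", "payload": {
  "moves": [
    [[0,0.0,0],[0,0.002,0.018],-1],
    [[0,0.037,0],[0,0.002,0.033],-1],
    [[0,0.08,0],[0.06,0.005,0.045],-1],
    [[0,0.126,0],[0.118,0.01,0.057],-1],
    [[0,0.2,0],[0.18,0.015,0.08],-1],
    [[0,0.279,0],[0.245,0.019,0.108],-1],
    [[0,0.279,0],[0.28,0.019,0.112],-1],
    [[0,0.279,0],[0.28,0.019,0.112],-1]
  ]
}}

```text
clock: 17.8
eef_pos: [444.8, -185.5, 117.1]
tcp_rot: [-3.135, -0.068, 1.62]
contact_force: [0.3, -0.3, 0.8]
opening: 0.148
grasp_force: 78.5
```

```bash
python3 - <<'E'
from num import *
num()
balls([((437,-90,45),.05,1.62),((440,-110,100),0,1.62),((470,-125,190),-0.05,1.62)])
g=OT.copy();g[2]+=19;print('slant0',np.degrees(np.arctan2(g[0],g[2])),np.linalg.norm(g),g)
T=imaging.calibration('top');S=imaging.calibration('side');b=ballnow();print(proj(T,b),proj(S,b))
E
```

```text
O [((486, -14), 0.52), ((426, -44), 0.47), ((504, -58), 0.41), ((498, -32), 0.1)]
W [((476, 13), 0.85), ((488, -119), 0.83), ((547, -30), 0.6), ((557, -66), 0.36)]
ball [436.1 -68.8  29.5] 17.85 [0.1 0.4 1.3] 78.47264451615047
ball [436.1 -68.8  29.5] f [0.1 0.4 1.3]
[[-0.008, -0.023, 0.001], [-0.092, -0.005, -0.094]]
[[-0.008, -0.086, 0.001], [-0.149, 0.003, -0.402]]
[[-0.008, -0.15, 0.001], [-0.174, 0.146, -0.883]]
slant0 44.02936101354083 159.468656420668 [110.82326211  -2.32140918 114.64322054]
[np.float64(287.1606488204228), np.float64(247.76214275616408)] [np.float64(306.3562276744747), np.float64(211.39219179318286)]
```

All six beads have shifted by 40 mm or more. One white bead is out in the open at (488,-119), and two orange beads are fully under the rack at (486,-14) and (426,-44). Now I'll lift out and go back to the rest.

Request:
{"api": "step_arm", "payload": {
  "moves": [
    [[0,-0.02,0],[-0.07,-0.005,-0.03],-1],
    [[0,-0.023,0],[-0.11,-0.005,-0.12],-1],
    [[0,-0.05,0],[-0.14,0.0,-0.28],-1],
    [[0,-0.08,0],[-0.155,0.03,-0.45],-1],
    [[0,-0.1,0],[-0.16,0.08,-0.65],-1],
    [[0,-0.13,0],[-0.17,0.12,-0.83],-1],
    [[0,-0.15,0],[-0.174,0.146,-0.9],-1]
  ]
}}

```text
clock: 18.55
eef_pos: [479.3, -233.1, 298.8]
tcp_rot: [-3.141, 0.055, 1.621]
contact_force: [0.5, -0.4, -0.5]
opening: 0.151
grasp_force: 79.0
```

```bash
python3 - <<'E'
from num import *
num()
balls([((514.5,50,185),-.07,1.7546),((514.5,232.5,120),-.07,1.7546)])
E
```

```text
O [((486, -12), 0.49), ((426, -44), 0.48), ((504, -57), 0.41), ((526, -52), 0.09)]
W [((476, 13), 0.89), ((488, -119), 0.82), ((547, -30), 0.59), ((391, -73), 0.38)]
ball [ 472.5 -127.7  197.6] 18.6 [ 1.4 -0.4  0.3] 79.10427561029792
ball [ 472.5 -127.7  197.6] f [ 1.4 -0.4  0.3]
[[-0.01, -0.019, -0.17], [0.893, 0.323, 0.006]]
[[-0.01, -0.019, -0.17], [1.82, 0.369, 0.28]]
```

Request:
{"api": "step_arm", "payload": {
  "moves": [
    [[0,0,0],[0.12,0.05,0],-1],
    [[0,0,-0.04],[0.28,0.1,0],-1],
    [[0,-0.01,-0.08],[0.44,0.17,0],-1],
    [[0,-0.02,-0.12],[0.6,0.22,0],-1],
    [[0,-0.02,-0.17],[0.76,0.28,0],-1],
    [[0,-0.02,-0.17],[0.893,0.32,0],-1],
    [[0,-0.02,-0.17],[0.95,0.33,0],-1]
  ]
}}

```text
clock: 19.3
eef_pos: [533.4, -36.7, 283.0]
tcp_rot: [-3.126, 0.063, 1.757]
contact_force: [0.5, -0.2, -0.9]
opening: 0.148
grasp_force: 79.1
```

```bash
python3 - <<'E'
from h import *
balls([((514.5,232.5,140),-.07,1.7546)])
E
```

```text
ball [510.3  65.4 180.6] f [ 0.5 -0.2 -0.9]
[[-0.02, -0.009, 0.003], [0.832, 0.169, 0.144]]
```

Request:
{"api": "step_arm", "payload": {
  "moves": [
    [[-0.02,0,0],[0.12,0.03,0],-1],
    [[-0.02,-0.009,0],[0.3,0.06,0.03],-1],
    [[-0.02,-0.009,0],[0.48,0.1,0.06],-1],
    [[-0.02,-0.009,0],[0.64,0.13,0.1],-1],
    [[-0.02,-0.009,0],[0.78,0.16,0.13],-1],
    [[-0.02,-0.009,0],[0.832,0.169,0.144],-1],
    [[-0.02,-0.009,0],[0.832,0.169,0.144],-1],
    [[-0.02,-0.009,0],[0.832,0.169,0.144],-1]
  ]
}}

```text
clock: 20.1
eef_pos: [536.4, 128.0, 244.7]
tcp_rot: [3.14, 0.071, 1.755]
contact_force: [0.3, -0.2, -0.8]
opening: 0.152
grasp_force: 79.1
```

```bash
python3 - <<'E'
from h import *
T=imaging.calibration('top');S=imaging.calibration('side')
a=shot('top');b=shot('side')
bw=ballnow();print('ball model',bw,telemetry.sense()['eef_pos'],telemetry.sense()['tcp_rot'])
for n in('stirrer','rest_pocket'):
  shot('top');t=imaging.mark_of('top',n);shot('side');s=imaging.mark_of('side',n)
  print(n,[(np.round(m['xy'],1).tolist(),round(m['conf'],2)) for m in t[:4]],[(np.round(m['xy'],1).tolist(),round(m['conf'],2)) for m in s[:4]])
pt,ps=proj(T,bw),proj(S,bw);print('pred',pt,ps,'pocket',proj(T,(514.5,232.5,23)),proj(S,(514.5,232.5,23)))
h=[cv2.resize(a[190:250,175:255],(400,300),interpolation=cv2.INTER_CUBIC),cv2.resize(b[180:270,200:320],(400,300),interpolation=cv2.INTER_CUBIC)]
cv2.imwrite('pics/z.png',np.hstack(h)[:,:,::-1])
E
```

```text
ball model [515.75454082 229.48103166 141.94002979] [536.705743   127.83613621 245.20750945] [3.13907575 0.07097936 1.75402105]
stirrer [([196.0, 213.9], 0.55), ([256.2, 130.4], 0.45), ([284.3, 222.9], 0.26)] [([206.1, 201.9], 0.66), ([215.2, 231.5], 0.63), ([276.3, 267.8], 0.62), ([253.1, 228.1], 0.49)]
rest_pocket [([198.8, 219.9], 0.61)] [([253.1, 251.8], 0.93), ([262.4, 174.3], 0.27)]
pred [np.float64(192.32965065968864), np.float64(214.63405611693952)] [np.float64(254.8805161915211), np.float64(227.62829308040398)] pocket [np.float64(197.65576793367916), np.float64(220.2210180549423)] [np.float64(255.38958494912194), np.float64(253.18922356578253)]
```

View pics/z.png

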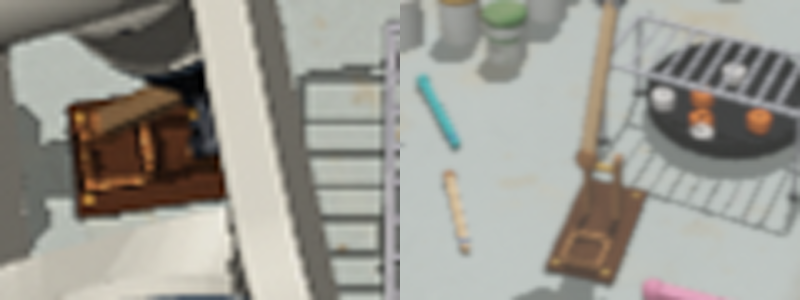

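The last picture shows the ball at about (100,125) in the top crop and (585,160) in the side crop. The empty pocket is where predicted. I'll triangulate the ball to fix the slant.

```bash
python3 - <<'E'
from h import *
T=imaging.calibration('top');S=imaging.calibration('side')
for t in([195,214.8],[196,213.9]):
  for s in([255.3,228],[253.1,228.1]):
    p,e=tri(T,t,S,s)
    M=R.from_euler('xyz',[3.139,.071,1.754]).as_matrix();gp=np.array([536.7,127.8,245.2])-19*M[:,2]
    v=p-gp;print(np.round(p,1),np.round(e,1),'len',np.linalg.norm(v),'slant',np.degrees(np.arccos(-v[2]/np.linalg.norm(v))))
v=ballnow()-gp;print('model slant',np.degrees(np.arccos(-v[2]/np.linalg.norm(v))))
E
```

```text
[517.2 222.9 134.4] [0.5 0.5] len 161.23380995724577 slant 36.41097009889479
[520.9 224.5 132.7] [4.2 4.2] len 163.18466708398165 slant 36.31498876550574
[519.6 220.2 131.6] [0.4 0.4] len 161.67574196170764 slant 34.95204777727641
[523.4 221.8 129.9] [3.3 3.3] len 163.70116395596926 slant 34.88799958465796
model slant 40.28189862185155
```

```bash
cat >> h.py <<'E'
_M=R.from_euler('xyz',[3.139,.071,1.754]).as_matrix()
OT=_M.T@(np.array([517.2,223,134.])-np.array([536.7,127.8,245.2]))
E
python3 - <<'E'
from h import *
print('at P0 ball',P0+M0@OT)
balls([((514.5,232.5,z),-.005,1.7546) for z in (90,45,30)]);rows([(P0+[0,0,d],pose(0,1.7546)) for d in(70,20,5,0)])
E
```

```text
at P0 ball [513.29468861 238.69380258  20.57361005]
ball [517.  224.2 133.9] f [ 0.3 -1.  -1. ]
[[0.003, 0.083, 0.0], [0.025, -0.004, 0.251]]
[[0.003, 0.083, 0.0], [0.041, -0.005, 0.476]]
[[0.003, 0.083, 0.0], [0.046, -0.005, 0.551]]
[[0.003, 0.09, 0.0], [0.054, -0.006, 0.249]]
[[0.003, 0.09, 0.0], [0.072, -0.006, 0.498]]
[[0.003, 0.09, 0.0], [0.077, -0.006, 0.573]]
[[0.003, 0.09, 0.0], [0.079, -0.006, 0.598]]
```

Request:
{"api": "step_arm", "payload": {
  "moves": [
    [[0,0.03,0],[0.01,-0.002,0.05],-1],
    [[0,0.06,0],[0.02,-0.004,0.15],-1],
    [[0,0.086,0],[0.035,-0.005,0.27],-1],
    [[0,0.086,0],[0.045,-0.005,0.38],-1],
    [[0,0.086,0],[0.05,-0.005,0.45],-1],
    [[0,0.086,0],[0.05,-0.005,0.47],-1],
    [[0,0.086,0],[0.05,-0.005,0.47],-1]
  ]
}}

```text
clock: 21.3
eef_pos: [535.0, 132.3, 150.1]
tcp_rot: [3.14, 0.003, 1.755]
contact_force: [0.0, 0.1, -0.6]
opening: 0.15
grasp_force: 79.0
```

```bash
python3 - <<'E'
from h import *
T=imaging.calibration('top');S=imaging.calibration('side')
a=shot('top');t=imaging.mark_of('top','stirrer')[:4];shot('side');s=imaging.mark_of('side','stirrer')[:5]
b=ballnow();print(b,proj(T,b),proj(S,b))
print([(np.round(m['xy'],1).tolist(),round(m['conf'],2)) for m in t],[(np.round(m['xy'],1).tolist(),round(m['conf'],2)) for m in s])
shot('wrist');w=imaging.mark_of('wrist','stirrer')[:3];p=imaging.mark_of('wrist','rest_pocket')[:2];c=imaging.calibration('wrist')
print([(np.round(m['xy'],1).tolist(),round(m['conf'],2)) for m in w],[(np.round(m['xy'],1).tolist(),round(m['conf'],2)) for m in p],proj(c,b),proj(c,(514.5,232.5,23)))
balls([((514.5,232.5,z),-.005,1.7546) for z in (30,23)]);rows([(P0+[0,0,d],pose(0,1.7546)) for d in(5,0)])
E
```

```text
[515.0393807  235.04804351  47.15535454] [np.float64(195.70195667890115), np.float64(219.0420927598786)] [np.float64(254.80704323417677), np.float64(248.745607527186)]
[([258.2, 130.2], 0.69), ([195.6, 218.9], 0.64)] [([211.9, 228.9], 0.58), ([274.9, 270.2], 0.57), ([205.7, 202.7], 0.39), ([235.4, 196.2], 0.38), ([300.2, 175.7], 0.36)]
[([258.4, 72.6], 0.8), ([475.5, 263.2], 0.69)] [([257.2, 75.5], 0.73)] [np.float64(255.77914474807648), np.float64(70.70846973335205)] [np.float64(254.89428020553305), np.float64(75.40618352930119)]
ball [514.6 234.9  46.8] f [-0.5 -0.  -1.1]
[[0.004, -0.003, 0.001], [-0.01, -0.002, 0.083]]
[[0.004, -0.003, 0.001], [-0.01, -0.002, 0.118]]
[[0.004, 0.004, 0.001], [0.019, -0.003, 0.108]]
[[0.004, 0.004, 0.001], [0.019, -0.003, 0.133]]
```

Request:
{"api": "step_arm", "payload": {
  "moves": [
    [[0,0,0],[-0.01,-0.002,0.03],-1],
    [[0,0,0],[-0.01,-0.002,0.055],-1],
    [[0,0,0],[-0.01,-0.002,0.075],-1],
    [[0,0,0],[-0.01,-0.002,0.09],-1],
    [[0,0,0],[-0.01,-0.002,0.1],-1],
    [[0,0,0],[-0.01,-0.002,0.105],-1],
    [[0,0,0],[-0.01,-0.002,0.105],-1]
  ]
}}

```text
clock: 22.35
eef_pos: [535.2, 130.5, 129.4]
tcp_rot: [3.139, 0.003, 1.755]
contact_force: [-0.9, 1.5, -0.5]
opening: 0.146
grasp_force: 78.9
```

Request:
{"api": "step_arm", "payload": {
  "moves": [
    [[0,0,0],[0,0,0.005],-1],
    [[0,0,0],[0,0,0.01],-1],
    [[0,0,0],[0,0,0.01],-1]
  ]
}}

```text
clock: 22.65
eef_pos: [535.4, 130.4, 127.6]
tcp_rot: [3.139, 0.003, 1.755]
contact_force: [0.0, 0.7, 0.7]
opening: 0.152
grasp_force: 78.8
```

Request:
{"api": "step_arm", "payload": {
  "moves": [
    [[0,0,0],[0,0,0.005],-1],
    [[0,0,0],[0,0,0.01],-1],
    [[0,0,0],[0,0,0.01],-1]
  ]
}}

```text
clock: 22.95
eef_pos: [535.3, 130.4, 125.5]
tcp_rot: [3.139, 0.003, 1.755]
contact_force: [0.0, 1.8, 1.7]
opening: 0.151
grasp_force: 78.7
```

Request:
{"api": "step_arm", "payload": {
  "moves": [
    [[0,0,0],[0,0,0.005],-1],
    [[0,0,0],[0,0,0.01],-1],
    [[0,0,0],[0,0,0.01],-1]
  ]
}}

```text
clock: 23.25
eef_pos: [535.3, 130.4, 123.5]
tcp_rot: [3.139, 0.003, 1.755]
contact_force: [0.4, 2.1, 3.3]
opening: 0.149
grasp_force: 78.7
```

```bash
python3 - <<'E'
from h import *
c=imaging.calibration('wrist');shot('wrist')
for n in('stirrer','rest_pocket','stirrer_top'):print(n,[(np.round(m['xy'],1).tolist(),round(m['conf'],2)) for m in imaging.mark_of('wrist',n)[:3]])
for p in((514.5,232.5,23),(514.5,232.5,33),(514.5,222.5,23)):print(proj(c,p))
T=imaging.calibration('top');shot('top');print([(np.round(m['xy'],1).tolist(),round(m['conf'],2)) for m in imaging.mark_of('top','stirrer')[:3]],proj(T,(514.5,232.5,23)))
s=telemetry.sense();print(s['contact_force'],ballnow())
E
```

```text
stirrer [([259.2, 60.1], 0.86), ([165.4, 28.4], 0.68), ([492.6, 276.0], 0.68)]
rest_pocket [([257.9, 72.6], 0.81)]
stirrer_top [([393.1, 39.9], 0.83), ([259.3, 283.6], 0.79), ([438.9, 199.6], 0.73)]
[np.float64(255.4049347685345), np.float64(70.77913572210657)]
[np.float64(255.33470403792464), np.float64(69.76532990917096)]
[np.float64(253.4496240238277), np.float64(82.30537782058234)]
[([210.3, 216.9], 0.74), ([255.1, 130.1], 0.62), ([195.9, 220.5], 0.43)] [np.float64(197.65576793367916), np.float64(220.2210180549423)]
[0.49338648 2.5074114  2.99489722] [514.26725977 232.73898835  19.18411766]
```

Request:
{"api": "step_arm", "payload": {
  "moves": [
    [[0,0,0],[0.007,0,-0.004],-1],
    [[0,0,0],[0.014,0,-0.005],-1],
    [[0,0,0],[0.021,0,-0.006],-1],
    [[0,0,0],[0.027,0,-0.006],-1],
    [[0,0,0],[0.027,0,-0.006],-1]
  ]
}}

```text
clock: 24.05
eef_pos: [534.1, 135.5, 124.6]
tcp_rot: [3.14, 0.003, 1.756]
contact_force: [-0.5, -0.4, 3.0]
opening: 0.152
grasp_force: 79.3
```

```bash
cat > chk.py <<'E'
from h import *
c=imaging.calibration('wrist');shot('wrist')
for n in('stirrer','rest_pocket'):print(n,[(np.round(m['xy'],1).tolist(),round(m['conf'],2)) for m in imaging.mark_of('wrist',n)[:2]])
print(proj(c,(514.5,232.5,23)))
T=imaging.calibration('top');shot('top');print([(np.round(m['xy'],1).tolist(),round(m['conf'],2)) for m in imaging.mark_of('top','stirrer')[:4]])
shot('side');print([(np.round(m['xy'],1).tolist(),round(m['conf'],2)) for n in('stirrer','stirrer_top') for m in imaging.mark_of('side',n)[:5]])
s=telemetry.sense();print(s['contact_force'],s['eef_pos'],s['clock'])
E
python3 chk.py
```

```text
stirrer [([258.3, 67.7], 0.94), ([490.9, 279.5], 0.77)]
rest_pocket [([260.5, 75.7], 0.78)]
[np.float64(255.83359293710978), np.float64(76.98016824473777)]
[([257.2, 128.5], 0.68), ([193.4, 217.8], 0.47)]
[([273.3, 266.4], 0.65), ([203.3, 203.6], 0.65), ([254.7, 255.7], 0.64), ([216.8, 228.9], 0.4), ([329.8, 279.9], 0.7), ([264.2, 205.2], 0.57), ([217.8, 255.9], 0.54), ([213.0, 223.0], 0.39)]
[-1.64212853 -0.03643848  3.85023737] [534.15113463 135.47757697 124.6588109 ] 24.45
```

The stirrer is back at its original pose and seated, with the ball and top marks matching the first pictures. I'll release.

Request:
{"api": "step_arm", "payload": {
  "moves": [
    [[0,0,0],[0,0,0],-0.6],
    [[0,0,0],[0,0,0],-0.4],
    [[0,0,0],[0,0,0],0],
    [[0,0,0],[0,0,0],0.5],
    [[0,0,0],[0,0,0],1],
    [[0,0,0],[0,0,0],1],
    [[0,0,0],[0,0,0],1],
    [[0,0,0],[0,0,0],1]
  ],
  "squeeze": 20
}}

```text
clock: 25.25
eef_pos: [534.2, 135.5, 124.7]
tcp_rot: [3.139, 0.003, 1.755]
contact_force: [0.0, -0.6, 0.2]
opening: 0.999
grasp_force: 0.0
```

Request:
{"api": "step_arm", "payload": {
  "moves": [
    [[0,0,0],[0,0,-0.05],1],
    [[0,0,0],[0,0,-0.2],1],
    [[0,0,0],[0,0,-0.4],1],
    [[0,0,0],[0,0,-0.6],1],
    [[0,0,0],[-0.2,0,-0.7],1],
    [[0,0,0],[-0.4,0,-0.7],1],
    [[0,0,0],[-0.4,0,-0.7],1],
    [[0,0,0],[-0.4,0,-0.7],1]
  ]
}}

```text
clock: 26.05
eef_pos: [548.5, 56.6, 265.6]
tcp_rot: [3.139, 0.003, 1.753]
contact_force: [0.6, 0.5, -0.1]
opening: 1.0
grasp_force: 0.0
```

```bash
python3 - <<'E'
from num import *
num()
T=imaging.calibration('top');S=imaging.calibration('side');c=imaging.calibration('wrist')
for n in('stirrer','stirrer_top','white_pot','green_pot','wood_rib'):
  for cam in('side','wrist'):
    shot(cam);print(n,cam,[(np.round(m['xy'],1).tolist(),round(m['conf'],2)) for m in imaging.mark_of(cam,n)[:5]])
print(proj(c,(514.5,232.5,23)),proj(c,(536.5,116,165)))
E
```

```text
O [((504, -58), 0.21), ((499, -4), 0.16), ((478, -8), 0.06), ((484, -66), 0.06)]
W [((488, -119), 0.83), ((478, 14), 0.51), ((554, -38), 0.51), ((388, -66), 0.43)]
ball [527.4 159.7 160.9] 26.1 [ 0.2 -0.5  0.7] 0.0
stirrer side [([276.1, 269.9], 0.91), ([255.0, 252.9], 0.66), ([206.2, 202.0], 0.65), ([212.7, 230.8], 0.44)]
stirrer wrist [([388.5, 83.4], 0.97), ([256.6, 16.6], 0.88), ([436.6, 185.7], 0.74)]
stirrer_top side [([329.7, 278.2], 0.66), ([262.4, 205.1], 0.65), ([219.1, 255.1], 0.56), ([213.7, 221.7], 0.46)]
stirrer_top wrist [([257.2, 124.4], 0.89), ([389.5, 120.0], 0.8)]
white_pot side [([297.8, 173.9], 0.61)]
white_pot wrist []
green_pot side []
green_pot wrist [([377.7, 234.3], 0.78)]
wood_rib side [([298.0, 215.1], 0.59), ([258.1, 316.1], 0.58)]
wood_rib wrist []
[np.float64(256.3056403818022), np.float64(19.66102968307095)] [np.float64(256.37398430889033), np.float64(120.60199750233653)]
```

```bash
python3 -c "
from rig import r
print(r.sign_off())"
```

```text
the job is handed in; nothing more can be done
None
```

The job is handed in, though I got no verdict back: the stirrer leans in its rest as before, every bead moved 40 mm or more, one white bead is in the open and two orange beads are fully under the rack. All six beads are in the pan, and it took about 27 of the 69 s.

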